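# Set the tool rest of a bench grinder with a gauge

## Task

Set the gap between the bench grinder's tool rest and its stone: take the gauge out of the wooden block, lower its blade into the gap until the foot sits flat on the rest, square to the stone and centred on it, and let go; then push the rest in until it nips the blade against the stone. Draw the gauge straight up out of the gap and put it fully home in its slot in the block, leaving the rest where it was set and the tools lying about undisturbed.

Things in the scene. Friction and masses are not known exactly. Their poses are not given: they have to be found in the camera images.
- gauge: Setting gauge: a steel blade 3 mm thick (x), 32 mm wide (y), hanging 34 mm down from a flat steel foot with an upright wooden handle. Origin: middle of the blade, on the foot's underside. z up along the handle; x from the foot towards the blade (the stone's side in use). The foot spans x -46 to +1.5, y -18 to +18 mm and is 6 mm thick. 0.16 kg; stands in the block's slot at the start
- gauge_handle (a point): On the axis of the gauge's wooden handle, a good height to grip: 22 mm behind (-x) and 70 mm above the gauge's origin, axes as the gauge. The handle is a flat-sided bar 14 mm thick (x) and 24 mm wide (y), its top 18 mm above this point, free down to 60 mm below it
- rest_edge (a point): Tool rest: flat steel plate in front of the grinding stone (the wheel in a sheet guard, at the grinder's left end as the robot sees it; the bare wire wheel is at the right). Point: middle of the rest's inner edge, on its top face, 134 mm above the counter. x points to the stone, z up. The plate reaches 72 mm from here towards the robot (-x), is 64 mm wide (y) and 8 mm thick
- rest_front (a point): Middle of the rest's free front edge (facing the robot), at half the plate's thickness: the place to push it in. x points to the stone, the sliding direction. Nothing stands in front of it or under it; a slotted arm hangs under the plate's right-hand side
- tool_rest (a joint): The gap between the rest's inner edge and the stone, m; 0.009 to 0.015 at the start. The rest slides straight to and from the stone, is held by friction of about 5 N and stays where it is left; least 0, most 0.022
- stone_front (a point): Foremost point of the grinding stone, on its mid-plane, at the height of the rest's top face; x points into the stone. The stone is 20 mm wide and 150 mm across and does not turn. Its sheet guard is 42 mm wide and reaches to 217 mm above the counter, its front lip 28 mm behind this point
- slot (a point): Middle of the mouth of the gauge's slot, in the top of a wooden block 76 x 116 x 46 mm fixed to the counter. The slot is 9 mm along x, 43 mm along y, 38 mm deep, z up; it lies 20 mm from the block's middle in x. Drill shanks stand at both ends of the block, 46 mm from the slot in y, up to 34 mm above its top
- wrench: Combination wrench lying on the counter, 168 x 32 x 9 mm, origin under its middle, x along it
- pliers: Pliers lying on the counter, 168 x 57 x 13 mm, origin under the middle
- screwdriver: Screwdriver lying on the counter, 200 x 31 x 27 mm, origin under its middle

How it is judged:
On the way, in this order (a step that is already met when the one before it is completed fails the run):
1. the gauge's blade hangs in the gap in front of the stone, its foot flat on the rest, the gauge upright, square and let go (x of gauge in the frame of rest_edge above 0 m and x of gauge in the frame of stone_front below 0 m and y of gauge in the frame of rest_edge between -0.01 and 0.01 m and z of gauge in the frame of rest_edge between -0.003 and 0.003 m and angle between gauge's own z axis and vertical below 0.1 rad and angle between the x axis of gauge and the x axis of rest_edge, either way round below 0.2 rad and contact force between the fingers and gauge below 0.2 N), for 0.2 s.
2. the rest has been pushed in until it nips the blade, gap 1.5 to 4.5 mm, with the gauge still seated on it (value of joint tool_rest between 0.0015 and 0.0045 m and x of gauge in the frame of rest_edge between 0 and 0.004 m and y of gauge in the frame of rest_edge between -0.012 and 0.012 m and z of gauge in the frame of rest_edge between -0.003 and 0.003 m and angle between gauge's own z axis and vertical below 0.1 rad), for 0.2 s.
At the end, for the whole second after the job is handed in: the gap between rest and stone is 3 mm, give or take 1.5 mm, and the gauge stands at rest in its slot in the block, upright within 0.1 rad, its foot within 3 mm of the block's top (value of joint tool_rest between 0.0015 and 0.0045 m and x of gauge in the frame of slot between -0.005 and 0.005 m and y of gauge in the frame of slot between -0.008 and 0.008 m and z of gauge in the frame of slot below 0.003 m and angle between gauge's own z axis and vertical below 0.1 rad and linear speed of gauge below 0.02 m/s); the robot touches nothing.
It fails at once if a tool lying on the counter is shifted by more than 3 cm (distance of any of wrench, pliers, screwdriver from where it was at the start of the episode above 0.03 m).
It also fails if it takes over 72 s, if anything falls off the work surface, if the arm or the gripper's body presses on something with over 40 N, if the wrist force passes 120 N, or if a joint passes its speed limit or range.

## Robot

A 6-joint arm with a two-finger parallel gripper is mounted at the origin on a cart in front of the work surface, level with it; the furniture and walls round the work are solid. World frame = base frame: x ahead of the robot, y to its left, z up, the work surface at z = 0. Lengths are in m, angles in rad, forces in N, time in s.
With the tool pointing down it reaches from about 0.3 to 0.875 m from the base axis. Payload 6.4 kg.
Tool frame: the origin (TCP) lies on the centre line of the jaws, within the pads' length; the fingertips stand 8 mm ahead of it and the grasp point (between the pads) lies 11 mm behind it; z points along the fingers, y is the line along which they close (so a half turn about z gives the same grasp; the last joint's range is limited). The gripper opens to 85 mm and grips with 20 to 120 N. Pads are 22 mm wide; open, the fingers measure 114 mm over their backs; the gripper's body (76 mm by 85 mm) begins 54 mm behind the grasp point. The pads swing forward as they close: fully open they stand 13 mm farther back than shut.
Start: joints at [-1.347, 0.181, 1.607, -0, 1.354, -0.206], TCP at [0.24, -0.523, 0.239] pointing down, gripper open.
Joint ranges: [-2.99, 2.99], [-0.89, 2.07], [0.3, 2.58], [-1.14, 4.28], [0, 2.63], [-3.12, 3.12]. Speed limits (rad/s): [2.57, 2.57, 3.01, 3.14, 3.14, 3.14].

## Interface

Orientations are given as a unit quaternion [w, x, y, z].
In Python, from bench import ctrl gives the robot as it stands.
- The arm moves only by the shell command python3 -m handwheel 'ROWS' [OPENING]. ROWS is JSON, a list that holds one entry, the list of rows, each a list of 4 numbers: the shift along the tool's x, y, z each as a share of 20 cm, from -1 to 1, then the turn about the tool's z as a share of 1.5 rad, from -1 to 1. In form: [[[x, y, z, twist], ...]]. A call has 1 to 10 rows; each row is the pose to reach, as a shift and turn from the pose commanded when the call began, along the tool's axes at that moment; what a row does not reach only later rows make up. A row lasts 1/8 s, in which the tool goes at most 62.5 mm and 10.7 degrees, less where a joint would pass 70% of its speed; a pose out of reach is approached as far as the arm can. A call with a number of a shift or a turn outside -1 to 1 is refused whole. A call with a gripper value outside its range is refused whole. OPENING is the finger opening in mm, from 0 to 85.4, set as the call begins (- or left out, the last holds). The fingers move at their own pace and stop on an object; the grip force is fixed at half the most. Time passes only in rows, so rows that repeat a pose let the fingers close. It gives the time, the measured TCP pose, the force, the opening and the grip force at its end, in the units of the state.
- ctrl.get_obs(): the state, without advancing time (a new reading comes with each control period).
- ctrl.camera(name): name is "side" or "top" or "wrist"; returns a dict with "color" (480x640x3 uint8, red, green, blue), "range_z" (480x640 float32, m along the optical axis (not along the pixel's ray), 0 where there is no reading), "K" (3x3 intrinsics, pixels), "pose" (4x4, takes a point from camera to world coordinates); the wrist camera has in their place "T_tool_cam" (4x4, takes a point from camera to tool coordinates, whose origin is the TCP and whose axes are the flange's). Camera axes: x right, y down, z forward; pixel columns grow to the right and rows downward; lengths in m; the calibration is good to about 2 mm. A picture is of the moment at which its call begins: read the wrist's pose just before it.
- ctrl.hand_in(): hands the job in; it is judged then, once.
The state is a dict: "time_s": time; "q": joint angles; "dq": joint speeds; "joint_efforts": joint torques, N m; "eef_pos": TCP position; "eef_rot": TCP orientation; "wrist_force": force on the tool from outside, world axes, zero at the start; "torque": the same for the moment, N m; "opening": opening from 0.0 (shut) to 1.0 (fully open); "grasp_force": force on a finger pad.
Only numpy, scipy, OpenCV 4.12 (cv2) and the standard library are available. Lean on these libraries where they do the work, as an engineer would, in place of code of your own. Each camera call takes 0.05 s, during which the arm holds its last target. There are 200 camera calls.

## Working session

There is one attempt and no reset: what is moved stays moved. The work goes in short steps, Python scripts to look and compute and a shell command to move; the robot and the scene stay as the last step left them, time stands still between calls to the robot, and variables do not carry over. Pictures are saved under pics/ and viewed, at most 10 in all, crops included, and the job is handed in when it is done.

```bash
mkdir -p pics; ls
python3 - <<'E'
from bench import ctrl
import cv2,numpy as np
o=ctrl.get_obs(); print({k:np.round(v,3) for k,v in o.items()})
for n in("side","top"):
    c=ctrl.camera(n); cv2.imwrite(f"pics/{n}0.png",c["color"][:,:,::-1]); np.savez(f"{n}0.npz",**c); print(n,c["K"],c["pose"].round(3))
E
```

```text
pics
{'time_s': np.float64(0.0), 'q': array([-1.347,  0.182,  1.608, -0.   ,  1.354, -0.206]), 'dq': array([-0.   , -0.002, -0.002,  0.001, -0.002, -0.002]), 'joint_efforts': array([ 2.0000e-03, -4.4486e+01, -3.5134e+01, -0.0000e+00,  9.0000e-03,
        0.0000e+00]), 'eef_pos': array([ 0.239, -0.522,  0.238]), 'eef_rot': array([-0.001,  0.977,  0.213, -0.   ]), 'wrist_force': array([ 0.461,  0.133, -0.243]), 'torque': array([ 0.005, -0.019, -0.003]), 'grasp_force': np.float64(0.0), 'opening': np.float64(1.003)}
side [[593.50751005   0.         323.28214337]
 [  0.         593.50751005 231.34719951]
 [  0.           0.           1.        ]] [[-0.956 -0.128  0.264  0.268]
 [-0.293  0.354 -0.888  0.785]
 [ 0.02  -0.926 -0.376  0.463]
 [ 0.     0.     0.     1.   ]]
top [[552.76532987   0.         315.71619169]
 [  0.         552.76532987 247.35806032]
 [  0.           0.           1.        ]] [[ 0.014 -0.999  0.053  0.444]
 [-0.999 -0.012  0.036 -0.027]
 [-0.035 -0.053 -0.998  1.139]
 [ 0.     0.     0.     1.   ]]
```

View pics/side0.png

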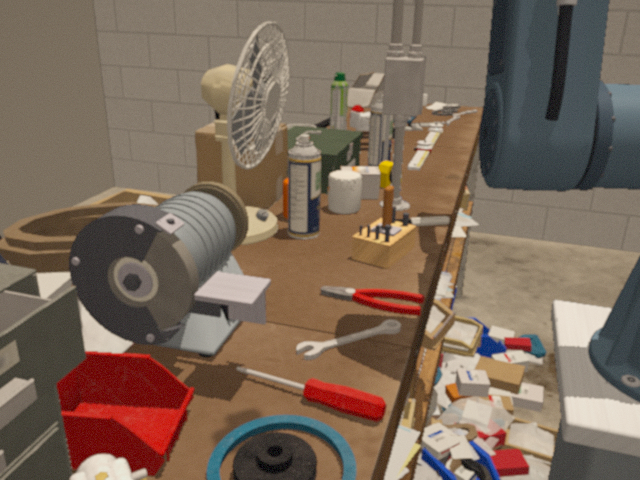

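View pics/top0.png

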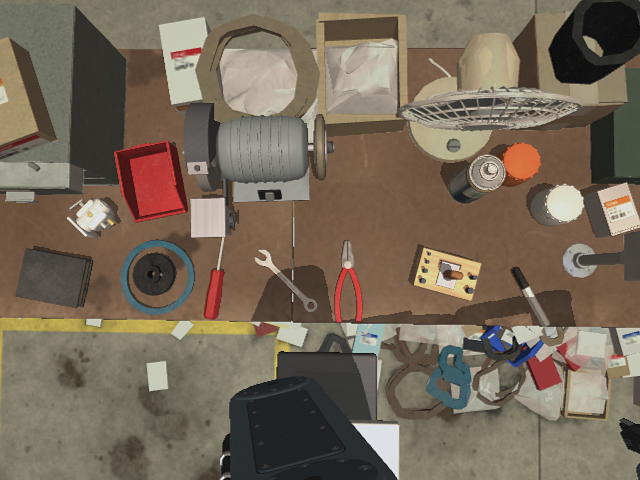

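The side view shows the block with the gauge at about (385,235) and the grinder with its rest at (235,295). The top view has the rest plate at (208,217), the block at (447,274) with the gauge's handle at (455,274), and the pliers, wrench and screwdriver between them. Next I measure with depth.

```bash
cat > h.py <<'E'
import numpy as np,cv2
def cloud(c,pose=None):
    z=c["range_z"];v,u=np.mgrid[:480,:640];K=c["K"]
    P=np.stack([(u-K[0,2])/K[0,0]*z,(v-K[1,2])/K[1,1]*z,z,np.ones_like(z)],-1)
    W=P@(c["pose"] if pose is None else pose).T
    W=W[...,:3].copy(); W[z<=0]=np.nan
    return W
def rect(W,m):
    p=W[m][:,:2].astype(np.float32); (c,s,a)=cv2.minAreaRect(p*1000); return len(p),np.round(c,1),np.round(s,1),round(a,1),W[m][:,2].mean().round(4)
E
python3 - <<'E'
from h import *
c=dict(np.load("top0.npz"));W=cloud(c);Z=W[...,2]
v,u=np.mgrid[:480,:640]
def roi(a,b,d,e): return (u>a)&(u<b)&(v>d)&(v<e)
for n,r,lo,hi in[("rest",roi(180,230,190,245),.12,.145),("blocktop",roi(405,490,235,310),.038,.0485),("foot",roi(405,490,235,310),.0495,.06),("handle",roi(405,490,235,310),.12,.15)]:
    m=r&(Z>lo)&(Z<hi); print(n,rect(W,m),[ (u[m].min(),u[m].max(),v[m].min(),v[m].max())])
for b in [(425,475,265,285)]: print(Z[266:286:2,425:480:3].round(3))
print(Z[180:240:4,192:224:4].round(3)); print(np.nanmedian(Z[290:310,320:325]))
im=c["color"][:,:,::-1]
a=cv2.resize(im[235:315,405:490],None,fx=6,fy=6,interpolation=cv2.INTER_CUBIC)[:480]
b=cv2.resize(im[150:250,180:240],(288,480),interpolation=cv2.INTER_CUBIC)
cv2.imwrite("pics/crop.png",np.hstack([a,b]))
E
```

```text
rest (1390, array([557.8, 209.6]), array([87.1, 65.5]), 3.4, np.float64(0.1343)) [(np.int64(190), np.int64(226), np.int64(191), np.int64(237))]
blocktop (1337, array([ 453.4, -245.5]), array([116.9,  76.3]), 75.2, np.float64(0.0459)) [(np.int64(413), np.int64(480), np.int64(248), np.int64(300))]
foot (496, array([ 453.2, -244.9]), array([115.4,  75.1]), 74.8, np.float64(0.0525)) [(np.int64(414), np.int64(479), np.int64(249), np.int64(298))]
handle (102, array([ 451.5, -244.8]), array([22.3, 13.7]), 75.0, np.float64(0.1323)) [(np.int64(449), np.int64(462), np.int64(270), np.int64(279))]
[[ 0.043  0.046  0.047  0.047  0.045  0.054  0.053  0.053  0.05   0.053
   0.051  0.053  0.047  0.047  0.047  0.048  0.044  0.045  0.047]
 [ 0.045  0.046  0.048  0.048  0.046  0.053  0.052  0.055  0.055  0.053
   0.051  0.049  0.051  0.049  0.048  0.045  0.043  0.045  0.047]
 [ 0.073  0.046  0.049  0.049  0.048  0.052  0.055  0.058  0.06   0.055
   0.053  0.053  0.044  0.043  0.048  0.044  0.047  0.051  0.   ]
 [ 0.076  0.046  0.046  0.048  0.049  0.052  0.064  0.095  0.122  0.135
   0.133  0.134  0.04
[... 1082 characters left out ...]
0.001 -0.001  0.    -0.   ]
 [ 0.001  0.001  0.002  0.001  0.002  0.005  0.004  0.003]
 [ 0.136  0.139  0.134  0.138  0.136  0.136  0.137  0.136]
 [ 0.132  0.135  0.135  0.137  0.137  0.132  0.134  0.139]
 [ 0.134  0.134  0.134  0.135  0.133  0.135  0.135  0.134]
 [ 0.136  0.131  0.132  0.135  0.135  0.133  0.135  0.134]
 [ 0.136  0.134  0.136  0.134  0.134  0.135  0.133  0.136]
 [ 0.134  0.133  0.135  0.137  0.133  0.137  0.134  0.135]
 [ 0.134  0.137  0.131  0.137  0.135  0.137  0.135  0.132]
 [ 0.135  0.133  0.133  0.135  0.136  0.134  0.137  0.135]
 [ 0.132  0.134  0.135  0.136  0.134  0.132  0.136  0.135]
 [ 0.135  0.132  0.137  0.135  0.139  0.135  0.138  0.134]]
0.00043541985999684396
```

View pics/crop.png

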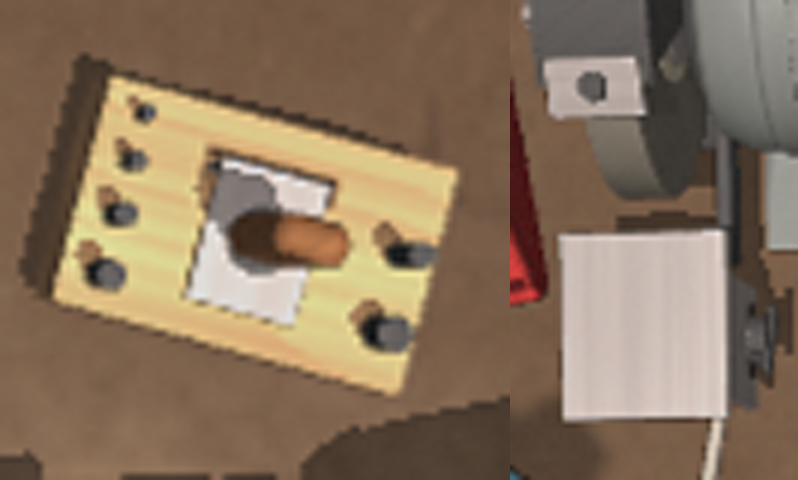

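The crop shows the gauge's foot (white, about 185-335, 155-325) in the block, with the slot end peeking out at its far-left corner, so the gauge's x points away from the robot. The rest plate is clear of the stone at right. Next come the rest and stone numbers, plus a move helper.

```bash
cat >> h.py <<'E'
def go(x,y,z,yaw_deg,o=None):
    """print shares from the present measured pose to the TCP target (tool down, tool x at yaw)"""
    from bench import ctrl
    from scipy.spatial.transform import Rotation as R
    o=o or ctrl.get_obs(); w,a,b,c=o["eef_rot"]; r=R.from_quat([a,b,c,w])
    d=r.inv().apply(np.array([x,y,z])-o["eef_pos"]); t=r.as_matrix()[:,0]; yaw=np.arctan2(t[1],t[0])
    dy=(np.deg2rad(yaw_deg)-yaw+np.pi)%(2*np.pi)-np.pi
    print("pos",o["eef_pos"].round(4),"yaw",np.rad2deg(yaw).round(2),"tilt",r.as_matrix()[2,2].round(5),"F",o["wrist_force"].round(1),"shares",(d/.2).round(4),"twist",round(-dy/1.5,4))
E
python3 - <<'E'
from h import *
for n in("top","side"):
    c=dict(np.load(n+"0.npz"));W=cloud(c);Z=W[...,2];X=W[...,0];Y=W[...,1]
    m=(Z>.126)&(Z<.142)&(X<.60)&(X>.48)&(Y>.16)&(Y<.26)
    print(n,"rest",rect(W,m)); p=W[m]
    for q in(1,5,50,95,99): print(q,np.percentile(p[:,0],q).round(4),np.percentile(p[:,1],q).round(4),end='|')
    print()
    s=(Z>.13)&(Z<.16)&(X>.59)&(X<.66)&(Y>.14)&(Y<.26); p=W[s]
    print("stone n",len(p)); print(p[np.argsort(p[:,0])][::max(1,len(p)//25)].round(3).tolist())
    # front edge yaw: mean x along columns
c=dict(np.load("top0.npz"));W=cloud(c)
# inner/front edges from gray gradients at z=.134 plane rays
g=cv2.cvtColor(c["color"],cv2.COLOR_RGB2GRAY).astype(float)
K=c["K"];T=c["pose"]
def ray(u,v,z):
    d=T[:3,:3]@np.array([(u-K[0,2])/K[0,0],(v-K[1,2])/K[1,1],1]);t=(z-T[2,3])/d[2];return T[:3,3]+t*d
def edge(prof,sgn): 
    d=np.diff(prof)*sgn;i=d.argmax();w=np.clip(d[max(0,i-1):i+2],0,None);return max(0,i-1)+(w*np.arange(len(w))).sum()/w.sum()+.5
A=[];B=[];L=[];Rr=[]
for u in range(195,222,3): 
    A.append(ray(u,192+edge(g[192:208,u],1),.134)); B.append(ray(u,228+edge(g[228:248,u],-1),.134))
for v in range(202,234,3):
    L.append(ray(184+edge(g[v,184:200],1),v,.134)); Rr.append(ray(216+edge(g[v,216:232],-1),v,.134))
for n,e in(("inner",A),("front",B)): e=np.array(e); f=np.polyfit(e[:,1],e[:,0],1);print(n,e[:,0].round(4),"med",np.median(e[:,0]).round(4),"slope deg",np.rad2deg(f[0]).round(2))
for n,e in(("left",L),("right",Rr)): e=np.array(e); f=np.polyfit(e[:,0],e[:,1],1);print(n,e[:,1].round(4),"med",np.median(e[:,1]).round(4),"slope",np.rad2deg(f[0]).round(2))
go(.4515,-.245,.238,-14.9)
E
```

```text
top rest (1374, array([550.4, 209.4]), array([72.4, 65.1]), 3.1, np.float64(0.1345))
1 0.5143 0.177|5 0.5177 0.1793|50 0.5505 0.2083|95 0.5823 0.2375|99 0.5861 0.2414|
stone n 318
[[0.6, 0.215, 0.139], [0.601, 0.212, 0.144], [0.602, 0.202, 0.15], [0.603, 0.202, 0.142], [0.605, 0.217, 0.157], [0.606, 0.212, 0.159], [0.61, 0.202, 0.159], [0.615, 0.202, 0.158], [0.617, 0.202, 0.136], [0.618, 0.141, 0.133], [0.619, 0.148, 0.149], [0.62, 0.143, 0.156], [0.621, 0.151, 0.152], [0.621, 0.161, 0.147], [0.622, 0.149, 0.153], [0.623, 0.202, 0.157], [0.623, 0.159, 0.155], [0.625, 0.202, 0.158], [0.625, 0.161, 0.156], [0.626, 0.168, 0.159], [0.628, 0.181, 0.148], [0.631, 0.178, 0.154], [0.635, 0.202, 0.142], [0.64, 0.202, 0.154], [0.645, 0.187, 0.157], [0.65, 0.201, 0.142], [0.656, 0.198, 0.13]]
side rest (1833, array([557. , 209.8]), array([86.6, 66.5]), 2.9, np.float64(0.1321))
1 0.5141 0.1781|5 0.5153 0.1816|50 0.5476 0.2164|95 0.5817 0.2408|99 0.5849 0.2418|
stone n 1643
[[0.599, 0.221, 0.132], [0.602, 0.212, 0.141], [0.603, 0.219, 0.147], [0.605, 0.221, 0.143], [0.607, 0.221, 0.138], [0.609,
[... 295 characters left out ...]
0.221, 0.145], [0.638, 0.221, 0.159], [0.643, 0.221, 0.159], [0.646, 0.221, 0.137], [0.649, 0.225, 0.146], [0.653, 0.226, 0.137], [0.656, 0.224, 0.158], [0.659, 0.23, 0.157]]
inner [0.5851 0.5854 0.5854 0.5857 0.5859 0.586  0.5866 0.5867 0.587 ] med 0.5859 slope deg -2.43
front [0.5139 0.5143 0.5148 0.515  0.5151 0.5152 0.5153 0.5154 0.5154] med 0.5151 slope deg -1.75
left [0.2483 0.241  0.2408 0.2406 0.2405 0.2403 0.2402 0.2399 0.2397 0.2396
 0.2394] med 0.2403 slope 5.18
right [0.1779 0.1778 0.1775 0.1773 0.1771 0.1769 0.1768 0.1765 0.1764 0.1762
 0.1761] med 0.1769 slope 1.98
pos [ 0.2395 -0.5222  0.2385] yaw 24.63 tilt -1.0 F [-0.2 -0.  -0.6] shares [ 1.5411 -0.8183  0.0042] twist 0.4599
```

```bash
python3 -m handwheel '[[[0.9,-0.48,0,0.46],[0.9,-0.48,0,0.46],[0.9,-0.48,0,0.46],[0.9,-0.48,0,0.46],[0.9,-0.48,0,0.46],[0.9,-0.48,0,0.46]]]' 70; python3 -c "
from h import *
go(.4515,-.245,.238,-14.9)"
```

```text
time_s: 0.85
eef_pos: [0.3629, -0.3609, 0.2391]
eef_rot: [0.0, 0.992, -0.129, -0.0]
wrist_force: [-0.5, 0.6, 0.2]
opening: 0.817
grasp_force: 0.0
pos [ 0.3629 -0.3609  0.2391] yaw -14.77 tilt -1.0 F [-0.5  0.6  0.2] shares [ 0.2808 -0.6736  0.0054] twist 0.0015
```

```bash
python3 -m handwheel '[[[0.28,-0.673,0,0],[0.28,-0.673,0,0],[0.28,-0.673,0,0],[0.28,-0.673,0.1,0],[0.28,-0.673,0.2,0],[0.28,-0.673,0.2,0]]]' 70
python3 - <<'E'
from h import *
from bench import ctrl
go(.4515,-.245,.105,-14.9)
from scipy.spatial.transform import Rotation as R
o=ctrl.get_obs();c=ctrl.camera("wrist");w,a,b,d=o["eef_rot"];T=np.eye(4);T[:3,:3]=R.from_quat([a,b,d,w]).as_matrix();T[:3,3]=o["eef_pos"]
W=cloud(c,T@c["T_tool_cam"]);Z=W[...,2];m=(Z>.12)&(Z<.145)&(abs(W[...,0]-.45)<.06)&(abs(W[...,1]+.245)<.06)
print(rect(W,m)); cv2.imwrite("pics/w1.png",c["color"][:,:,::-1])
m=(Z>.042)&(Z<.049)&(abs(W[...,0]-.45)<.1)&(abs(W[...,1]+.245)<.1);print(rect(W,m))
E
```

```text
time_s: 1.6
eef_pos: [0.4506, -0.2452, 0.1976]
eef_rot: [-0.001, 0.992, -0.13, -0.002]
wrist_force: [-0.4, -0.4, 0.7]
opening: 0.82
grasp_force: 0.0
pos [ 0.4506 -0.2452  0.1976] yaw -14.92 tilt -0.99999 F [-0.4 -0.4  0.7] shares [ 0.0057 -0.0012  0.4629] twist -0.0003
(926, array([ 450.7, -246.9]), array([23.5, 13. ]), 74.4, np.float64(0.1309))
(8521, array([ 451.6, -246.5]), array([116.4,  76.5]), 75.2, np.float64(0.0457))
```

View pics/w1.png

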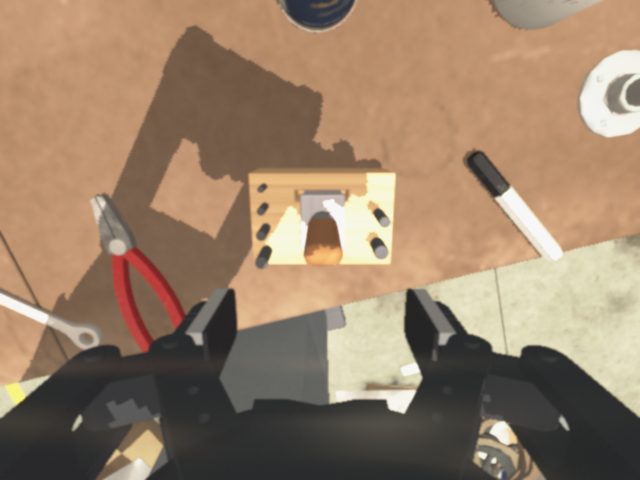

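The wrist view shows the handle (323,240) centred between the open fingers, with the slot end visible at (320,193). I descend and grip.

```bash
python3 -m handwheel '[[[0.003,0.002,0.25,0],[0.003,0.002,0.4,0],[0.003,0.002,0.463,0],[0.003,0.002,0.463,0],[0.003,0.002,0.463,0]]]' 70;  python3 -m handwheel '[[[0,0,0,0],[0,0,0,0],[0,0,0,0],[0,0,0,0],[0,0,0,0],[0,0,0,0]]]' 0; python3 -c "
from h import *
go(.451,-.2455,.105,-14.9)"
```

```text
time_s: 2.28
eef_pos: [0.4534, -0.2463, 0.1083]
eef_rot: [0.001, 0.992, -0.13, 0.001]
wrist_force: [-0.5, -0.8, 1.1]
opening: 0.822
grasp_force: 0.0
time_s: 3.02
eef_pos: [0.4528, -0.2455, 0.1072]
eef_rot: [0.0, 0.992, -0.13, 0.0]
wrist_force: [-0.8, 0.5, 5.9]
opening: 0.27
grasp_force: 59.5
pos [ 0.4528 -0.2455  0.1072] yaw -14.91 tilt -1.0 F [-0.8  0.5  5.9] shares [-0.0088  0.0023  0.0112] twist -0.0001
```

```bash
python3 -m handwheel '[[[0,0,-0.15,0],[0,0,-0.4,0],[0,0,-0.65,0],[0,0,-0.8,0],[0,0,-0.8,0],[0,0,-0.8,0]]]' 0;  python3 - <<'E'
from h import *
from bench import ctrl
go(.48,.21,.267,2.4)
c=ctrl.camera("top");W=cloud(c);o=ctrl.get_obs()
c=ctrl.camera("wrist");cv2.imwrite("pics/w2.png",c["color"][:,:,::-1]);print(c["T_tool_cam"].round(4),o["opening"])
E
```

```text
time_s: 3.78
eef_pos: [0.4517, -0.2447, 0.2649]
eef_rot: [-0.001, 0.992, -0.13, -0.001]
wrist_force: [0.5, 0.9, -1.7]
opening: 0.272
grasp_force: 59.4
pos [ 0.4517 -0.2447  0.2649] yaw -14.91 tilt -1.0 F [ 0.5  0.9 -1.7] shares [-0.4485 -2.2334 -0.0069] twist -0.2014
[[-2.000e-04 -9.623e-01 -2.721e-01  6.780e-02]
 [ 1.000e+00 -3.000e-04  3.000e-04 -1.000e-04]
 [-4.000e-04 -2.721e-01  9.623e-01 -1.343e-01]
 [ 0.000e+00  0.000e+00  0.000e+00  1.000e+00]] 0.26978176391246916
```

View pics/w2.png

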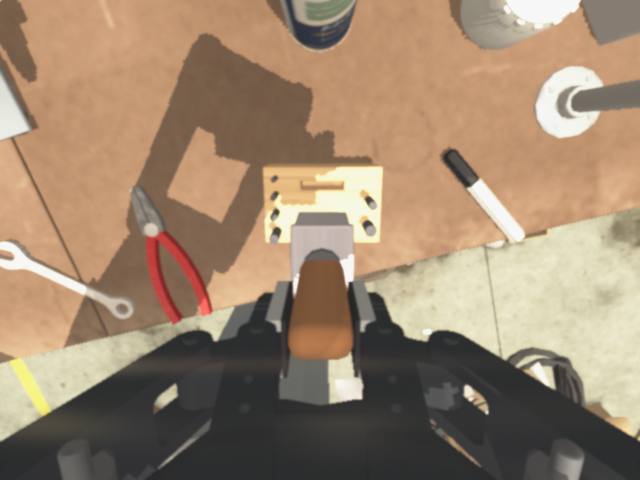

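The gauge hangs in the grip with its foot front edge near row 225, and the empty slot shows at (322,185). I measure the gauge and slot in tool coordinates from this picture.

```bash
cat >> h.py <<'E'
def gaugecam(show=True):
    from bench import ctrl
    from scipy.spatial.transform import Rotation as R
    o=ctrl.get_obs();c=ctrl.camera("wrist");w,a,b,d=o["eef_rot"];T=np.eye(4);T[:3,:3]=R.from_quat([a,b,d,w]).as_matrix();T[:3,3]=o["eef_pos"]
    return o,c,T,cloud(c,c["T_tool_cam"]),cloud(c,T@c["T_tool_cam"])
E
python3 - <<'E'
from h import *
o,c,T,P,W=gaugecam()
x,y,z=P[...,0],P[...,1],P[...,2]
m=(z>.048)&(z<.062)&(abs(y)<.03)&(x>0)&(x<.05)
print("foot top",m.sum(),rect(P,m),np.median(z[m]), np.percentile(x[m],[50,95,99]),np.percentile(y[m],[1,50,99]))
m=(z>.06)&(z<.1)&(abs(y)<.03)&(x>0.01)&(x<.05); print("blade",m.sum(),np.percentile(P[m],[5,50,95],axis=0).round(4).tolist())
g=cv2.cvtColor(c["color"],cv2.COLOR_RGB2GRAY).astype(int); print(g[160:235:1,322].tolist()); print(g[186,290:355].tolist())
K=c["K"];Tw=T@c["T_tool_cam"]
for u,v in((322,182),(322,185),(322,188),(302,186),(343,186)):
    d=Tw[:3,:3]@np.array([(u-K[0,2])/K[0,0],(v-K[1,2])/K[1,1],1]);t=(.046-Tw[2,3])/d[2];print(u,v,(Tw[:3,3]+t*d).round(4))
B=(W[...,2]>.042)&(W[...,2]<.049)&(abs(W[...,0]-.45)<.1)&(abs(W[...,1]+.245)<.1);print(rect(W,B)); print(z[195:232:2,322].round(3).tolist(),x[195:232:2,322].round(3).tolist())
E
```

```text
foot top 2425 (2425, array([10.7,  1. ]), array([21.4, 36. ]), 0.1, np.float64(0.0551)) 0.055425881867657234 [0.01172473 0.02093462 0.0211693 ] [-0.01659406  0.00100963  0.01854216]
blade 623 [[0.0207, -0.013, 0.0611], [0.0209, 0.0012, 0.0746], [0.0212, 0.0154, 0.0917]]
[101, 101, 106, 116, 127, 134, 146, 169, 187, 194, 197, 199, 201, 204, 211, 227, 239, 242, 242, 240, 234, 218, 204, 193, 180, 156, 142, 137, 143, 170, 212, 235, 242, 244, 244, 244, 244, 244, 244, 244, 244, 244, 245, 245, 245, 244, 244, 244, 244, 244, 242, 227, 171, 134, 128, 127, 128, 128, 128, 128, 128, 129, 128, 127, 133, 154, 182, 195, 196, 194, 193, 194, 194, 193, 192]
[193, 194, 193, 194, 193, 194, 194, 193, 191, 182, 164, 143, 137, 142, 145, 146, 147, 147, 146, 146, 144, 144, 144, 142, 142, 141, 141, 141, 140, 141, 141, 142, 142, 141, 140, 141, 141, 141, 142, 142, 143, 144, 145, 146, 148, 149, 149, 149, 149, 149, 148, 146, 149, 181, 224, 240, 244, 244, 244, 244, 244, 244, 244, 244, 244]
322 182 [ 0.4743 -0.2522  0.046 ]
322 185 [ 0.4715 -0.2514  0.046 ]
322 188 [ 0.4686 -0.2507  0.046 ]
302 186 [ 0.4756 -0.2321  0.046 ]
343 186 [ 0.4652 -0.2712  0.046 ]
(5798, array([ 451.7, -246.5]), array([116.1,  75.9]), 75.1, np.float64(0.0457))
[0.218, 0.218, 0.218, 0.218, 0.219, 0.218, 0.219, 0.219, 0.218, 0.088, 0.084, 0.076, 0.072, 0.065, 0.061, 0.056, 0.056, 0.056, 0.056] [0.012, 0.01, 0.008, 0.006, 0.004, 0.002, -0.0, -0.002, -0.004, 0.021, 0.021, 0.021, 0.021, 0.021, 0.021, 0.021, 0.02, 0.019, 0.018]
```

```bash
python3 -m handwheel '[[[-0.2,-1,0,-0.2],[-0.2,-1,0,-0.2],[-0.2,-1,0,-0.2],[-0.2,-1,0,-0.2],[-0.2,-1,0,-0.2]]]' 0;  python3 -c "
from h import *
go(.48,.212,.267,2.4)"
```

```text
time_s: 4.55
eef_pos: [0.465, -0.0411, 0.266]
eef_rot: [0.0, 1.0, 0.021, -0.001]
wrist_force: [0.5, -1.4, -1.4]
opening: 0.269
grasp_force: 59.8
pos [ 0.465  -0.0411  0.266 ] yaw 2.41 tilt -1.0 F [ 0.5 -1.4 -1.4] shares [ 0.128  -1.261  -0.0051] twist 0.0002
```

```bash
python3 -m handwheel '[[[0.1,-1,0,0],[0.1,-1,0,0],[0.1,-1,0,0],[0.1,-1,0,0]]]' 0; python3 -m handwheel '[[[0.028,-0.26,0,0],[0.028,-0.26,0,0],[0.028,-0.26,0,0]]]' 0
python3 - <<'E'
from h import *
go(.48,.212,.267,2.4)
o,c,T,P,W=gaugecam(); cv2.imwrite("pics/w3.png",c["color"][:,:,::-1])
X,Y,Z=W[...,0],W[...,1],W[...,2]
m=(Z>.13)&(Z<.138)&(X>.5)&(X<.61)&(Y>.16)&(Y<.25);print("rest",rect(W,m),np.percentile(X[m],[90,99]))
s=(Z>.10)&(Z<.2)&(X>.585)&(X<.65)&(abs(Y-.211)<.012)&~m
for zz in np.arange(.125,.2,.01):
    k=s&(abs(Z-zz)<.003)
    if k.any(): print(zz.round(3),k.sum(),np.percentile(X[k],[5,50]).round(4),np.percentile(Y[k],[1,50,99]).round(4))
E
```

```text
time_s: 5.05
eef_pos: [0.4776, 0.1603, 0.2662]
eef_rot: [-0.0, 1.0, 0.021, -0.0]
wrist_force: [-0.2, -0.2, -1.6]
opening: 0.272
grasp_force: 60.2
time_s: 5.42
eef_pos: [0.4813, 0.2093, 0.2661]
eef_rot: [0.001, 1.0, 0.019, -0.0]
wrist_force: [0.6, 0.7, -0.9]
opening: 0.269
grasp_force: 60.4
pos [0.4813 0.2093 0.2661] yaw 2.21 tilt -1.0 F [ 0.6  0.7 -0.9] shares [-0.0059 -0.0136 -0.0044] twist -0.0022
rest (9272, array([556.7, 208.6]), array([87. , 64.1]), 2.0, np.float64(0.1337)) [0.57931705 0.59916976]
0.125 28 [0.5991 0.5995] [0.2009 0.2103 0.2196]
0.145 119 [0.6002 0.6009] [0.2006 0.2097 0.22  ]
0.155 204 [0.6027 0.604 ] [0.2006 0.2103 0.2199]
0.165 337 [0.6063 0.6084] [0.2009 0.2109 0.2204]
0.175 438 [0.6127 0.6149] [0.201  0.2108 0.2203]
0.185 2 [0.6191 0.6192] [0.2043 0.2069 0.2096]
```

View pics/w3.png

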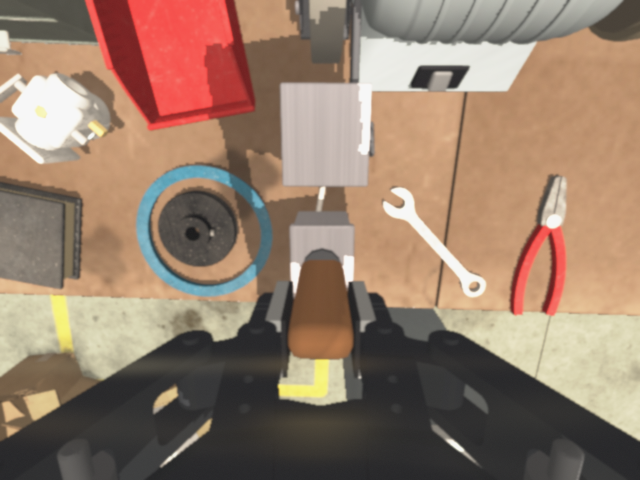

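The gauge is in hand, with the rest plate straight ahead at (280-368, 83-186) and the stone behind it at (325,40).

```bash
cat >> h.py <<'E'
def restm(W):
    X,Y,Z=W[...,0],W[...,1],W[...,2]
    m=(Z>.13)&(Z<.138)&(X>.5)&(X<.593)&(Y>.16)&(Y<.25)
    n,c,s,a,z=rect(W,m); a=np.deg2rad(a if a<45 else a-90); L=max(s); print("rest",c,s,np.rad2deg(a).round(2),"edge",(c+.5*L*np.array([np.cos(a),np.sin(a)])).round(1))
    p=W[m]; t=np.array([np.cos(a),np.sin(a)]);q=p[:,:2]@t;r=p[:,:2]@np.array([-t[1],t[0]])
    print("along",np.percentile(q,[.2,1,99,99.8]).round(4),"across",np.percentile(r,[.5,99.5]).round(4))
E
python3 - <<'E'
from h import *
for i in range(2):
    o,c,T,P,W=gaugecam(); restm(W)
    X,Y,Z=W[...,0],W[...,1],W[...,2]
    k=(Z>.14)&(Z<.15)&(X>.594)&(X<.61)&(abs(Y-.211)<.012);print("stone",np.median(X[k]),np.percentile(Y[k],[1,99]),np.median(Z[k]),o["eef_pos"].round(4))
    x,y,z=P[...,0],P[...,1],P[...,2]
    m=(z>.06)&(z<.1)&(abs(y)<.03)&(x>0.01)&(x<.05); print("blade",np.percentile(P[m],[5,50,95],axis=0).round(4).tolist())
E
```

```text
rest [549.1 208.4] [72.  64.1] 2.1 edge [585.1 209.7]
along [0.5206 0.5214 0.5916 0.5923] across [0.1566 0.2197]
stone 0.6010502487460514 [0.20057671 0.2198447 ] 0.14661486630818438 [0.4813 0.2091 0.2662]
blade [[0.0207, -0.0133, 0.0611], [0.021, 0.0008, 0.0745], [0.0212, 0.015, 0.0916]]
rest [549.2 208.4] [72.  64.4] 2.1 edge [585.2 209.7]
along [0.5206 0.5214 0.5917 0.5923] across [0.1566 0.2197]
stone 0.6010066783944326 [0.20063429 0.21987865] 0.14632805694687573 [0.4812 0.2092 0.2664]
blade [[0.0207, -0.0133, 0.0612], [0.021, 0.0008, 0.0745], [0.0212, 0.015, 0.0914]]
```

```bash
python3 -c "
from h import *
go(.573,.210,.266,2.1)"; python3 -m handwheel '[[[0.25,0.01,0,0],[0.458,0.013,0,0],[0.458,0.013,0,0],[0.458,0.013,0,0],[0.458,0.013,0,0]]]' 0
python3 - <<'E'
from h import *
o,c,T,P,W=gaugecam(); go(.573,.210,.195,2.1,o); restm(W)
X,Y,Z=W[...,0],W[...,1],W[...,2]
for zz in (.11,.12,.13,.14,.15,.16):
    k=(abs(Z-zz)<.003)&(X>.594)&(X<.62)&(abs(Y-.21)<.008)
    if k.any(): print(zz,np.percentile(X[k],[5,50]).round(4),k.sum())
m=(P[...,2]>.06)&(P[...,2]<.1)&(abs(P[...,1])<.03)&(P[...,0]>0.01)&(P[...,0]<.05); print("bladeW",np.percentile(W[m],[5,50,95],axis=0).round(4).tolist())
cv2.imwrite("pics/w4.png",cv2.resize(c["color"][60:300,180:460,::-1],None,fx=2,fy=2))
E
```

```text
pos [0.4812 0.2093 0.2665] yaw 2.14 tilt -1.0 F [ 1.  -0.9 -1.2] shares [0.4587 0.0139 0.0025] twist 0.0005
time_s: 6.2
eef_pos: [0.5716, 0.2118, 0.2669]
eef_rot: [0.0, 1.0, 0.02, -0.0]
wrist_force: [-0.6, -0.7, -1.9]
opening: 0.272
grasp_force: 60.5
pos [0.5716 0.2118 0.2669] yaw 2.27 tilt -1.0 F [-0.6 -0.7 -1.9] shares [0.0066 0.0095 0.3596] twist 0.002
rest [556.6 208.7] [57.8 64.2] 2.3 edge [588.7 210. ]
along [0.5356 0.5363 0.5932 0.5934] across [0.1543 0.218 ]
0.15 [0.6012 0.6023] 44
0.16 [0.605 0.606] 49
bladeW [[0.5921, 0.1972, 0.1695], [0.6099, 0.2113, 0.1991], [0.621, 0.2258, 0.2042]]
```

View pics/w4.png

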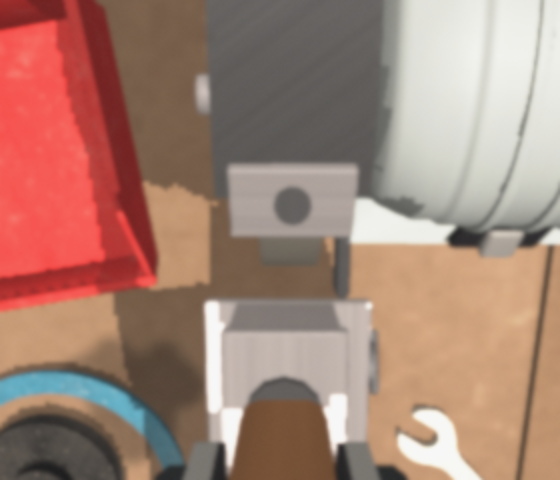

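The blade hangs ahead of the rest's edge line, with the stone at (290,250) beyond it. I lower in stages.

```bash
python3 -m handwheel '[[[0.006,0.009,0,0],[0.006,0.009,0.1,0],[0.006,0.009,0.2,0],[0.006,0.009,0.25,0],[0.006,0.009,0.3,0],[0.006,0.009,0.3,0],[0.006,0.009,0.3,0]]]' 0; python3 -c "
from h import *
for i in range(3):
  o,c,T,P,W=gaugecam(); go(.573,.210,.195,2.2,o)
restm(W)
m=(P[...,2]>.048)&(P[...,2]<.062)&(abs(P[...,1])<.03)&(P[...,0]>0)&(P[...,0]<.03);print(np.percentile(W[m],[1,50,99],axis=0).round(4).tolist())
"
```

```text
time_s: 7.12
eef_pos: [0.5741, 0.2104, 0.2072]
eef_rot: [-0.0, 1.0, 0.02, 0.0]
wrist_force: [0.5, -0.2, -1.0]
opening: 0.271
grasp_force: 60.5
pos [0.5741 0.2104 0.2072] yaw 2.28 tilt -1.0 F [ 0.5 -0.2 -1. ] shares [-0.0058  0.0018  0.061 ] twist 0.0009
pos [0.5742 0.2104 0.2074] yaw 2.28 tilt -1.0 F [ 1.  -0.9 -1.2] shares [-0.0062  0.002   0.0622] twist 0.0009
pos [0.5742 0.2104 0.2075] yaw 2.28 tilt -1.0 F [ 1.2  0.2 -0.7] shares [-0.0062  0.0019  0.0625] twist 0.0009
rest [566.6 209. ] [38.  64.2] 2.0 edge [598.7 210.1]
along [0.5551 0.5566 0.5922 0.5924] across [0.1573 0.2209]
[[0.5748, 0.1927, 0.1464], [0.5865, 0.2102, 0.1521], [0.6037, 0.2279, 0.1578]]
```

```bash
python3 -m handwheel '[[[-0.005,0,0.03,0],[-0.005,0,0.045,0],[-0.005,0,0.055,0],[-0.005,0,0.06,0],[-0.005,0,0.06,0]]]' 0; python3 -m handwheel '[[[0,0,0.004,0],[0,0,0.004,0],[0,0,0.004,0]]]' 0
```

```text
time_s: 7.9
eef_pos: [0.5728, 0.2103, 0.1953]
eef_rot: [0.0, 1.0, 0.02, 0.0]
wrist_force: [-2.0, -0.3, 4.5]
opening: 0.269
grasp_force: 61.0
time_s: 8.28
eef_pos: [0.5729, 0.2103, 0.1952]
eef_rot: [0.0, 1.0, 0.02, 0.0]
wrist_force: [-4.1, -1.2, 8.1]
opening: 0.273
grasp_force: 61.8
```

```bash
python3 -m handwheel '[[[0,0,0,0],[0,0,0,0],[0,0,0,0],[0,0,0,0],[0,0,0,0]]]' 60
python3 - <<'E'
from h import *
o,c,T,P,W=gaugecam(); go(.573,.210,.195,2.2,o); restm(W); print(o["opening"])
X,Y,Z=P[...,0],P[...,1],P[...,2]
m=(Z>.05)&(Z<.0605)&(abs(Y)<.018)&(X>0.008)&(X<.03);print("foot",np.percentile(P[m],[1,50,99],axis=0).round(4).tolist(), "W",np.percentile(W[m],[1,50,99],axis=0).round(4).tolist())
cv2.imwrite("pics/w5.png",cv2.resize(c["color"][60:360,180:460,::-1],None,fx=2,fy=2))
E
```

```text
time_s: 8.9
eef_pos: [0.5727, 0.2103, 0.1938]
eef_rot: [0.0, 1.0, 0.02, -0.0]
wrist_force: [-0.0, -0.8, 0.0]
opening: 0.703
grasp_force: 0.0
pos [0.5727 0.2103 0.1938] yaw 2.28 tilt -1.0 F [-0.  -0.8  0. ] shares [ 0.0013  0.0016 -0.006 ] twist 0.0009
rest [553.5 208.6] [80.4 64.2] 2.1 edge [593.7 210.1]
along [0.521  0.522  0.5925 0.5928] across [0.1564 0.2199]
0.7031886828815798
foot [[0.0082, -0.017, 0.0517], [0.0155, 0.0007, 0.0542], [0.0217, 0.0177, 0.0594]] W [[0.5808, 0.1934, 0.1344], [0.5883, 0.2105, 0.1396], [0.5949, 0.2279, 0.1421]]
```

View pics/w5.png

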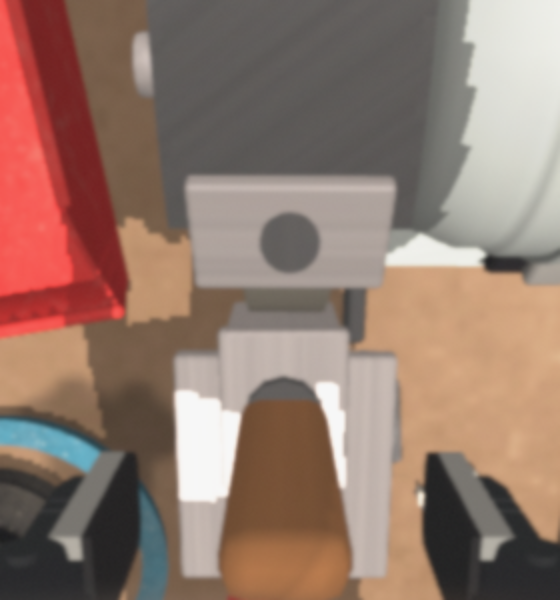

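The gauge stands square and centred on the rest, with the blade hanging in the gap in front of the stone, and the fingers are clear of it. Now I rise, back off and shut the fingers.

```bash
python3 -m handwheel '[[[0,0,-0.1,0],[0,0,-0.25,0],[0,0,-0.38,0],[0,0,-0.38,0],[-0.25,0,-0.38,0],[-0.5,0,-0.38,0],[-0.5,0,-0.38,0]]]' 60;  python3 -m handwheel '[[[0,0,0.2,0],[0,0,0.4,0],[0,0,0.6,0],[0,0,0.685,0],[0,0,0.685,0],[0,0,0.685,0]]]' 0; python3 -c "
from h import *
o,c,T,P,W=gaugecam(); go(.502,.207,.132,2.1,o);print(o['opening']);restm(W)"
```

```text
time_s: 9.82
eef_pos: [0.4694, 0.2065, 0.2689]
eef_rot: [0.0, 1.0, 0.021, -0.001]
wrist_force: [0.5, 0.3, 0.7]
opening: 0.701
grasp_force: 0.0
time_s: 10.58
eef_pos: [0.4742, 0.2066, 0.1345]
eef_rot: [-0.0, 1.0, 0.02, 0.001]
wrist_force: [1.3, 0.5, 0.5]
opening: -0.001
grasp_force: 0.0
pos [0.4742 0.2066 0.1345] yaw 2.28 tilt -1.0 F [1.3 0.5 0.5] shares [0.1388 0.0035 0.0127] twist 0.0021
-0.0012506139176424532
rest [549.2 208.4] [72.1 64.7] 2.1 edge [585.2 209.7]
along [0.5208 0.5215 0.5912 0.592 ] across [0.1568 0.2198]
```

```bash
python3 -m handwheel '[[[0.06,0,0.012,0],[0.12,0,0.012,0],[0.14,0,0.012,0],[0.155,0,0.012,0],[0.165,0,0.012,0],[0.165,0,0.012,0]]]' 0; python3 -m handwheel '[[[0.007,0,0,0],[0.014,0,0,0],[0.014,0,0,0]]]' 0; python3 -c "
from h import *
o,c,T,P,W=gaugecam(); go(.514,.207,.132,2.1,o);restm(W)"
```

```text
time_s: 11.38
eef_pos: [0.5049, 0.2076, 0.1302]
eef_rot: [0.0, 1.0, 0.02, -0.001]
wrist_force: [-3.7, -0.6, 3.0]
opening: -0.005
grasp_force: 2.3
time_s: 11.75
eef_pos: [0.5078, 0.2077, 0.1302]
eef_rot: [0.0, 1.0, 0.02, -0.001]
wrist_force: [-4.9, -2.2, 2.6]
opening: -0.005
grasp_force: 2.5
pos [0.5078 0.2077 0.1302] yaw 2.29 tilt -1.0 F [-4.9 -2.2  2.6] shares [ 0.031   0.0046 -0.0089] twist 0.0022
rest [553.1 208.6] [80.6 64.4] 1.9 edge [593.4 209.9]
along [0.5199 0.5203 0.5935 0.5956] across [0.1587 0.2218]
```

```bash
python3 -m handwheel '[[[0.008,0,0,0],[0.016,0,0,0],[0.02,0,0,0],[0.02,0,0,0]]]' 0; python3 -m handwheel '[[[0.007,0,0,0],[0.01,0,0,0],[0.01,0,0,0]]]' 0
```

```text
time_s: 12.3
eef_pos: [0.5117, 0.2078, 0.1302]
eef_rot: [0.0, 1.0, 0.02, -0.001]
wrist_force: [-5.3, -1.2, 3.3]
opening: -0.003
grasp_force: 2.7
time_s: 12.68
eef_pos: [0.5136, 0.2079, 0.1302]
eef_rot: [0.0, 1.0, 0.02, -0.001]
wrist_force: [-5.9, -0.5, 2.5]
opening: -0.003
grasp_force: 2.8
```

```bash
python3 -m handwheel '[[[0.006,0,0,0],[0.01,0,0,0],[0.01,0,0,0]]]' 0
```

```text
time_s: 13.05
eef_pos: [0.5145, 0.2079, 0.1301]
eef_rot: [0.0, 1.0, 0.02, -0.002]
wrist_force: [-10.0, -1.9, 7.2]
opening: -0.002
grasp_force: 5.2
```

```bash
python3 -m handwheel '[[[0.005,0,0,0],[0.005,0,0,0],[0.005,0,0,0]]]' 0;  python3 -m handwheel '[[[0.005,0,0,0],[0.005,0,0,0],[0.005,0,0,0]]]' 0
python3 - <<'E'
from h import *
o,c,T,P,W=gaugecam();restm(W)
from bench import ctrl
c=ctrl.camera("side");cv2.imwrite("pics/s2.png",cv2.resize(c["color"][230:350,170:310,::-1],None,fx=4,fy=4,interpolation=2))
E
```

```text
time_s: 13.42
eef_pos: [0.5146, 0.2079, 0.1301]
eef_rot: [0.001, 1.0, 0.02, -0.003]
wrist_force: [-14.0, -2.1, 10.1]
opening: 0.001
grasp_force: 7.1
time_s: 13.8
eef_pos: [0.5146, 0.2079, 0.1301]
eef_rot: [0.001, 1.0, 0.02, -0.004]
wrist_force: [-18.6, -2.1, 12.6]
opening: -0.003
grasp_force: 9.0
rest [556.8 208.9] [74.6 64.3] 2.1 edge [594.1 210.3]
along [0.5274 0.5278 0.6002 0.6011] across [0.1567 0.2199]
```

View pics/s2.png

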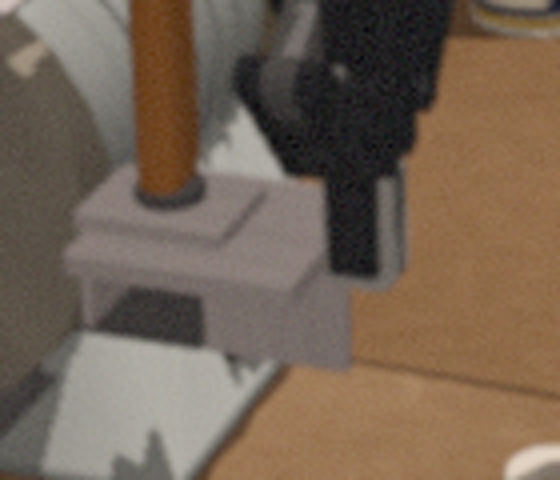

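The rest is hard up against the blade and the force rises with no motion. The gauge sits flat on it (foot at 75-265, 170-245), and the fingers are at the front edge. Now I back off, rise and open.

```bash
python3 -m handwheel '[[[-0.05,0,0,0],[-0.25,0,0,0],[-0.25,0,-0.2,0],[-0.25,0,-0.4,0],[-0.25,0,-0.6,0],[-0.25,0,-0.7,0],[-0.25,0,-0.7,0]]]' 0; python3 -m handwheel '[[[0.05,0,0,0],[0.2,0,0,0],[0.4,0,0,0],[0.52,0,0,0],[0.52,0,0,0],[0.52,0,0,0]]]' 60
python3 - <<'E'
from h import *
o,c,T,P,W=gaugecam(); go(.579,.210,.195,2.1,o);restm(W);print(o["opening"])
X,Y,Z=W[...,0],W[...,1],W[...,2]
m=(Z>.136)&(Z<.144)&(abs(Y-.21)<.025)&(X>.57)&(X<.61)
r=(Z>.20)&(Z<.235)&(abs(Y-.21)<.03)&(abs(X-.575)<.03)
print("foot",rect(W,m),np.percentile(X[m],[50,98,99.5]).round(4),np.percentile(Y[m],[1,99]).round(4));print("handle",rect(W,r))
m=(Z>.1325)&(Z<.1355)&(X>.5)&(X<.61)&(abs(Y-.21)<.032)&(abs(Y-.21)>.021);print("rest x",np.percentile(X[m],[1,99,99.8]).round(4))
E
```

```text
time_s: 14.78
eef_pos: [0.4701, 0.2064, 0.2725]
eef_rot: [-0.0, 1.0, 0.02, 0.003]
wrist_force: [-1.3, -0.8, -0.7]
opening: 0.001
grasp_force: 0.0
time_s: 15.52
eef_pos: [0.5716, 0.2102, 0.269]
eef_rot: [0.0, 1.0, 0.02, -0.001]
wrist_force: [-0.6, 0.0, 0.5]
opening: 0.703
grasp_force: 0.0
pos [0.5716 0.2102 0.269 ] yaw 2.28 tilt -1.0 F [-0.6  0.   0.5] shares [0.0378 0.0025 0.3698] twist 0.0021
rest [559.1 208.7] [69.5 64.2] 1.9 edge [593.8 209.9]
along [0.5312 0.5316 0.599  0.5999] across [0.1584 0.2218]
0.7032447810392876
foot (1328, array([584.7, 210.1]), array([29.7, 35.6]), 0.8, np.float64(0.1397)) [0.5894 0.5991 0.5995] [0.1926 0.2278]
handle (1251, array([576., 210.]), array([14.3, 23.9]), 3.4, np.float64(0.2173))
rest x [0.5257 0.5958 0.5968]
```

```bash
python3 -m handwheel '[[[0.036,0,0,0],[0.036,0,0.1,0],[0.036,0,0.25,0],[0.036,0,0.33,0],[0.036,0,0.37,0],[0.036,0,0.37,0],[0.036,0,0.37,0]]]' 60; python3 -c "
from h import *
go(.5785,.2105,.195,2.1)"
```

```text
time_s: 16.45
eef_pos: [0.5804, 0.2107, 0.1976]
eef_rot: [-0.0, 1.0, 0.02, 0.001]
wrist_force: [-0.4, -0.5, 0.1]
opening: 0.705
grasp_force: 0.0
pos [0.5804 0.2107 0.1976] yaw 2.28 tilt -1.0 F [-0.4 -0.5  0.1] shares [-0.0096  0.0007  0.013 ] twist 0.0021
```

```bash
python3 -m handwheel '[[[-0.006,0,0.008,0],[-0.006,0,0.008,0],[-0.006,0,0.008,0]]]' 60; python3 -m handwheel '[[[0,0,0,0],[0,0,0,0],[0,0,0,0],[0,0,0,0],[0,0,0,0],[0,0,0,0]]]' 0
```

```text
time_s: 16.82
eef_pos: [0.5786, 0.2105, 0.1951]
eef_rot: [-0.0, 1.0, 0.02, 0.0]
wrist_force: [-0.5, 0.0, 0.1]
opening: 0.702
grasp_force: 0.0
time_s: 17.58
eef_pos: [0.5786, 0.2103, 0.1951]
eef_rot: [0.0, 1.0, 0.02, 0.0]
wrist_force: [-0.6, -2.6, 1.5]
opening: 0.268
grasp_force: 59.7
```

```bash
python3 -m handwheel '[[[0,0,-0.03,0],[0,0,-0.08,0],[0,0,-0.15,0],[0,0,-0.22,0],[0,0,-0.3,0],[0,0,-0.36,0],[0,0,-0.36,0]]]' 0
python3 - <<'E'
from h import *
o,c,T,P,W=gaugecam(); go(.48,.21,.27,2.1,o);restm(W)
x,y,z=P[...,0],P[...,1],P[...,2]
m=(z>.065)&(z<.09)&(abs(y)<.03)&(x>0.01)&(x<.024); print("blade",np.percentile(P[m],[5,50,95],axis=0).round(4).tolist())
m=(z>.048)&(z<.058)&(abs(y)<.03)&(x>0)&(x<.024); print("foot",rect(P,m))
X,Y,Z=W[...,0],W[...,1],W[...,2]
m=(Z>.1325)&(Z<.1355)&(X>.5)&(X<.61)&(abs(Y-.21)<.03)&(abs(Y-.21)>.0);print("rest x",np.percentile(X[m],[1,99,99.8]).round(4))
E
```

```text
time_s: 18.45
eef_pos: [0.5791, 0.2107, 0.2686]
eef_rot: [-0.0, 1.0, 0.02, 0.001]
wrist_force: [-0.1, -0.3, -1.4]
opening: 0.272
grasp_force: 59.4
pos [0.5791 0.2107 0.2686] yaw 2.29 tilt -1.0 F [-0.1 -0.3 -1.4] shares [-0.4954 -0.0161 -0.0081] twist 0.0022
rest [564.4 208.9] [59.5 64. ] 2.3 edge [596.4 210.2]
along [0.5428 0.5434 0.6012 0.6019] across [0.1543 0.2179]
blade [[0.0203, -0.0139, 0.0657], [0.0205, 0.0002, 0.0762], [0.0207, 0.0144, 0.0879]]
foot (2319, array([10.5,  0.1]), array([20.9, 36.1]), 0.2, np.float64(0.0548))
rest x [0.5356 0.5964 0.5969]
```

```bash
python3 -m handwheel '[[[-0.25,0,0,0],[-0.5,0,0,0],[-0.55,0.2,0,0.05],[-0.58,0.5,0,0.1],[-0.6,0.8,0,0.15],[-0.6,1,0,0.2],[-0.6,1,0,0.2]]]' 0; python3 -c "
from h import *
go(.4527,-.246,.268,-14.9)"
```

```text
time_s: 19.38
eef_pos: [0.4662, 0.0036, 0.2663]
eef_rot: [0.0, 0.991, -0.132, -0.001]
wrist_force: [-0.0, 0.9, -2.2]
opening: 0.273
grasp_force: 59.8
pos [0.4662 0.0036 0.2663] yaw -15.19 tilt -1.0 F [-0.   0.9 -2.2] shares [ 0.2617  1.222  -0.0084] twist -0.0033
```

```bash
python3 -m handwheel '[[[0.2,0.95,0,-0.003],[0.2,0.95,0,-0.003],[0.2,0.95,0,-0.003],[0.2,0.95,0,-0.003],[0.2,0.95,0,-0.003]]]' 0; python3 -m handwheel '[[[0.061,0.272,0,0],[0.061,0.272,0,0],[0.061,0.272,0,0],[0.061,0.272,0,0]]]' 0
python3 - <<'E'
from h import *
o,c,T,P,W=gaugecam(); go(.4527,-.246,.107,-14.9,o)
B=(W[...,2]>.042)&(W[...,2]<.049)&(abs(W[...,0]-.45)<.1)&(abs(W[...,1]+.245)<.1);print(rect(W,B))
g=cv2.cvtColor(c["color"],cv2.COLOR_RGB2GRAY).astype(int); print(g[170:210,322].tolist())
cv2.imwrite("pics/w6.png",cv2.resize(c["color"][120:280,220:420,::-1],None,fx=3,fy=3))
E
```

```text
time_s: 20.0
eef_pos: [0.4562, -0.1873, 0.2662]
eef_rot: [-0.001, 0.992, -0.128, -0.001]
wrist_force: [-0.0, 0.0, -1.7]
opening: 0.27
grasp_force: 60.3
time_s: 20.5
eef_pos: [0.4547, -0.2419, 0.2668]
eef_rot: [-0.0, 0.992, -0.126, -0.0]
wrist_force: [0.3, 0.8, -1.6]
opening: 0.272
grasp_force: 60.6
pos [ 0.4547 -0.2419  0.2668] yaw -14.52 tilt -1.0 F [ 0.3  0.8 -1.6] shares [-0.0042  0.023   0.7989] twist 0.0044
(5538, array([ 451.5, -246.5]), array([116.1,  76.5]), 75.2, np.float64(0.0457))
[175, 189, 195, 200, 215, 235, 243, 244, 244, 243, 242, 242, 240, 233, 216, 200, 191, 178, 152, 138, 137, 147, 188, 227, 240, 243, 244, 244, 244, 244, 244, 244, 244, 244, 244, 244, 244, 244, 244, 244]
```

View pics/w6.png

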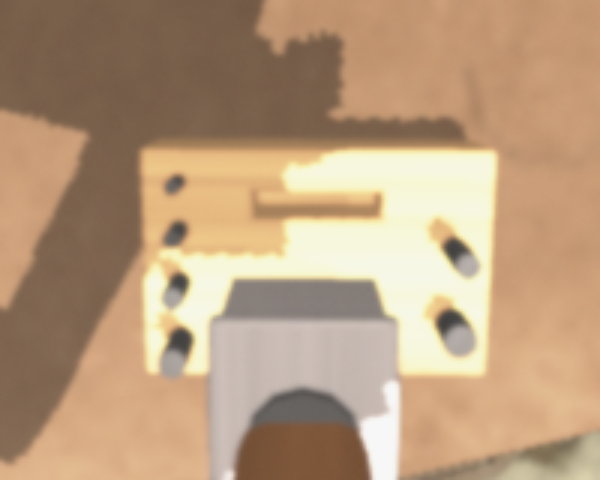

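The slot (317,204 in the crop) lies straight ahead of the gauge's blade and parallel to it. I align and lower to just above the mouth.

```bash
python3 -m handwheel '[[[-0.004,0.024,0.1,0.004],[-0.004,0.024,0.3,0.004],[-0.004,0.024,0.5,0.004],[-0.004,0.024,0.56,0.004],[-0.004,0.024,0.56,0.004],[-0.004,0.024,0.56,0.004],[-0.004,0.024,0.56,0.004]]]' 0
python3 - <<'E'
from h import *
for i in range(2):
    o,c,T,P,W=gaugecam(); go(.4526,-.2464,.107,-14.9,o)
x,y,z=P[...,0],P[...,1],P[...,2]
m=(z>.065)&(z<.09)&(abs(y)<.03)&(x>0.01)&(x<.026); print("blade",np.percentile(P[m],[5,50,95],axis=0).round(4).tolist())
E
```

```text
time_s: 21.42
eef_pos: [0.4533, -0.2488, 0.1565]
eef_rot: [0.001, 0.991, -0.13, 0.001]
wrist_force: [-0.4, 0.3, -0.8]
opening: 0.27
grasp_force: 60.4
pos [ 0.4533 -0.2488  0.1565] yaw -14.99 tilt -1.0 F [-0.4  0.3 -0.8] shares [-0.0069 -0.0112  0.2476] twist -0.001
pos [ 0.4531 -0.2487  0.1563] yaw -14.99 tilt -1.0 F [ 0.4 -0.7 -1.1] shares [-0.006  -0.0108  0.2464] twist -0.0011
blade [[0.0202, -0.0135, 0.0657], [0.0205, 0.0011, 0.076], [0.0207, 0.0148, 0.0879]]
```

```bash
python3 -m handwheel '[[[-0.005,-0.011,0,0],[-0.005,-0.011,0.03,0],[-0.005,-0.011,0.08,0],[-0.005,-0.011,0.1,0],[-0.005,-0.011,0.1,0],[-0.005,-0.011,0.1,0]]]' 0; python3 -c "
from h import *
go(.4526,-.2464,.107,-14.9)"
```

```text
time_s: 22.28
eef_pos: [0.4521, -0.2459, 0.1349]
eef_rot: [0.0, 0.991, -0.131, 0.0]
wrist_force: [-0.4, -0.2, -1.2]
opening: 0.272
grasp_force: 60.5
pos [ 0.4521 -0.2459  0.1349] yaw -15.0 tilt -1.0 F [-0.4 -0.2 -1.2] shares [0.0031 0.002  0.1397] twist -0.0012
```

Blade entered (tip about 6 mm into the mouth) without contact. Continuing home.

```bash
python3 -m handwheel '[[[0,0,0.04,0],[0,0,0.08,0],[0,0,0.11,0],[0,0,0.13,0],[0,0,0.137,0],[0,0,0.137,0],[0,0,0.137,0]]]' 0; python3 -m handwheel '[[[0,0,0.004,0],[0,0,0.004,0],[0,0,0.004,0]]]' 0
```

```text
time_s: 23.15
eef_pos: [0.4522, -0.2459, 0.1077]
eef_rot: [0.0, 0.991, -0.13, 0.0]
wrist_force: [-0.2, 1.2, -1.5]
opening: 0.274
grasp_force: 60.7
time_s: 23.52
eef_pos: [0.4522, -0.2459, 0.107]
eef_rot: [0.0, 0.991, -0.13, 0.0]
wrist_force: [-1.0, -0.0, 1.4]
opening: 0.271
grasp_force: 60.8
```

Seated (force turned upward at z 0.107, matching the start). Release, rise, and check.

```bash
python3 -m handwheel '[[[0,0,0,0],[0,0,0,0],[0,0,0,0],[0,0,0,0],[0,0,0,0]]]' 65; python3 -m handwheel '[[[0,0,-0.1,0],[0,0,-0.3,0],[0,0,-0.6,0],[0,0,-0.7,0],[0,0,-0.7,0],[0,0,-0.7,0]]]' 65
python3 - <<'E'
from h import *
o,c,T,P,W=gaugecam();print(o["wrist_force"].round(1),o["opening"])
X,Y,Z=W[...,0],W[...,1],W[...,2];near=(abs(X-.455)<.07)&(abs(Y+.247)<.05)
u=np.array([.9664,-.2571]);s=(X-.4516)*u[0]+(Y+.2465)*u[1];t=-(X-.4516)*u[1]+(Y+.2465)*u[0]
m=near&(Z>.0495)&(Z<.056)&(abs(t)<.03);print("foot z",np.median(Z[m]),"s",np.percentile(s[m],[1,99]),"t",np.percentile(t[m],[1,99]))
m=near&(Z>.12);print("handle",rect(W,m))
from bench import ctrl
W=cloud(ctrl.camera("top"));X,Y,Z=W[...,0],W[...,1],W[...,2]
m=(Z>.128)&(Z<.14)&(X>.5)&(X<.605)&(abs(Y-.21)<.03)
print("rest",np.percentile(X[m],[1,99]))
E
```

```text
time_s: 24.15
eef_pos: [0.452, -0.2457, 0.1067]
eef_rot: [-0.0, 0.991, -0.13, -0.0]
wrist_force: [0.4, -0.5, -0.1]
opening: 0.758
grasp_force: 0.0
time_s: 24.9
eef_pos: [0.4513, -0.2452, 0.2452]
eef_rot: [-0.001, 0.991, -0.13, -0.001]
wrist_force: [0.1, -0.1, -0.1]
opening: 0.758
grasp_force: 0.0
[ 0.1 -0.1 -0.1] 0.7584311833867654
foot z 0.051685055152221465 s [-0.02403136  0.02054486] t [-0.01751015  0.01767703]
handle (44186, array([ 454.1, -247.5]), array([109.3,  34.4]), 74.6, np.float64(0.3076))
rest [0.52511892 0.60048582]
```

Foot top is at 51.7 mm (the block's 46 plus 6), its front edge at s = +20.5 to 21.5 and centred, so the gauge is home. Handing in.

```bash
python3 -c "
from bench import ctrl
print(ctrl.hand_in())"
```

```text
the job is handed in; nothing more can be done
None
```

I set the rest to a gap of about 3 mm (camera estimate), put the gauge back fully home in its slot, and handed the job in at about 25 s; the hand-in returned no verdict.

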